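Find the high jack of the levelling base

ROBOT

A 6-joint arm with a two-finger parallel gripper is mounted at the origin on a cart in front of the work surface, level with it; the furniture and walls round the work are solid. World frame = base frame: x ahead of the robot, y to its left, z up, the work surface at z = 0. Lengths are in m, angles in rad, forces in N, time in s.
With the tool pointing down it reaches from about 0.325 to 0.775 m from the base axis. Payload 9.3 kg.
Tool frame: the origin (TCP) lies midway between the tips of the shut fingers; the grasp point (between the pads) lies pinch_z behind it (pinch_z is the distance from the TCP to the grasp point, in m); z points along the fingers, y is the line along which they close (so a half turn about z gives the same grasp; the last joint's range is limited). The gripper opens to 85 mm and grips with 20 to 120 N. Pads are 22 mm wide; open, the fingers measure 114 mm over their backs; the gripper's body (76 mm by 85 mm) begins 54 mm behind the grasp point. The pads swing forward as they close: fully open they stand 13 mm farther back than shut.
Start: joints at [1.095, 0.259, 0.021, 1.334, 0, 1.418], TCP at [0.174, 0.522, 0.231] pointing down, gripper open.
Joint ranges: [-3.04, 3.04], [-0.91, 1.82], [-1.04, 1.36], [-1.92, 1.95], [-1.52, 1.45], [-3.14, 3.14]. Speed limits (rad/s): [2.22, 2.22, 2.79, 3.14, 3.14, 3.14].

INTERFACE

Orientations are given as a unit quaternion [x, y, z, w].
In Python, from workcell import read_state, grab_frame, hand_in, pinch_z gives the robot as it stands.
- The arm moves only by the tool drive_tool, never from a script. Its argument "targets" is a list of rows, each a list of 7 numbers: the turn, a rotation vector about the world's x, y, z in degrees, then the shift along the world's x, y, z in mm, then the finger opening in mm, from 0 to 85.4. A call has 1 to 20 rows; each row is the pose to reach, as a shift and turn from the pose commanded when the call began; what a row does not reach only later rows make up. A row lasts 1/8 s, in which the tool goes at most 62.5 mm and 10.7 degrees, less where a joint would pass 70% of its speed; a pose out of reach is approached as far as the arm can. A call with a gripper value outside its range is refused whole. The fingers move at their own pace and stop on an object; "newtons" is the grip in N (left out, the last holds). Time passes only in rows, so rows that repeat a pose let the fingers close. It gives the time, the measured TCP pose, the force, the opening and the grip force at its end, in the units of the state.
- read_state(): the state, without advancing time (a new reading comes with each control period).
- grab_frame(name): name is "scene" or "top" or "wrist"; returns a dict with "img" (420x560x3 uint8, blue, green, red), "depth" (420x560 float32, m along the optical axis (not along the pixel's ray), 0 where there is no reading), "camera_matrix" (3x3 intrinsics, pixels), "dist" ([k1, k2, p1, p2, k3] as OpenCV has them; the pictures are not rectified), "rvec" (rotation vector, rad) and "tvec" (3), from world to camera coordinates, as OpenCV has them. Camera axes: x right, y down, z forward; pixel columns grow to the right and rows downward; lengths in m; the calibration is good to about 2 mm. A picture is of the moment at which its call begins.
- hand_in(): hands the job in; it is judged then, once.
The state is a dict: "t": time; "joint_positions": joint angles; "joint_vel": joint speeds; "tau": joint torques, N m; "tool_pos": TCP position; "eef_rot": TCP orientation; "ft_force": force on the tool from outside, world axes, zero at the start; "torque": the same for the moment, N m; "opening": finger opening in m; "finger_force": force on a finger pad.
Only numpy, scipy, OpenCV 4.12 (cv2) and the standard library are available. Lean on these libraries where they do the work, as an engineer would, in place of code of your own. Each camera call takes 0.05 s, during which the arm holds its last target. There are 200 camera calls.

TASK

Pick up the steel contact gauge and touch its foot down on the cap of each of the three levelling jacks of the grey base plate, one after the other from left to right as the robot sees them. Then leave the gauge standing upright, on the middle of the cap of the jack that is screwed up highest.

Things in the scene. Friction and masses are not known exactly. Their poses are not given: they have to be found in the camera images.
- gauge: contact gauge, plain steel, 92 mm tall, 0.1 to 0.2 kg, standing upright on the bench to the robot's right, near brass weights and a vial: flat round foot 32 mm across, 8 mm thick; stem 16 mm across; ribbed dark grip 24 mm across, from 53 to 85 mm above the foot's underside. Round about its upright z axis; origin at the centre of the foot's flat underside, the face that touches
- jack_p: one of three fixed steel levelling jack screws on the grey plate: flat round cap 44 mm across, 8 mm thick, on a 14 mm screw; it does not give way. Origin at the centre of the cap's top face: its z is that face's height above the bench (38 to 66 mm, differing by at least 8 mm from jack to jack). Which of the three places it stands in varies
- jack_q: one of three fixed steel levelling jack screws on the grey plate: flat round cap 44 mm across, 8 mm thick, on a 14 mm screw; it does not give way. Origin at the centre of the cap's top face: its z is that face's height above the bench (38 to 66 mm, differing by at least 8 mm from jack to jack). Which of the three places it stands in varies
- jack_r: one of three fixed steel levelling jack screws on the grey plate: flat round cap 44 mm across, 8 mm thick, on a 14 mm screw; it does not give way. Origin at the centre of the cap's top face: its z is that face's height above the bench (38 to 66 mm, differing by at least 8 mm from jack to jack). Which of the three places it stands in varies
- place_left (a point): the left place on the grey plate as seen from the robot (largest y): centre of the plate's boss, 24 mm above the bench, on the upright axis of the jack screw that stands there (in x and y it is the centre of that jack's cap). The places are 85 mm apart in a straight row
- place_middle (a point): the middle place on the grey plate as seen from the robot (between the other two): centre of the plate's boss, 24 mm above the bench, on the upright axis of the jack screw that stands there (in x and y it is the centre of that jack's cap). The places are 85 mm apart in a straight row
- place_right (a point): the right place on the grey plate as seen from the robot (smallest y): centre of the plate's boss, 24 mm above the bench, on the upright axis of the jack screw that stands there (in x and y it is the centre of that jack's cap). The places are 85 mm apart in a straight row

How it is judged:
By the outcome, as a careful person would: the job done as asked, in the order asked, and still so for the second after the job is handed in, with the robot touching nothing.
It also fails if it takes over 45 s, if anything falls off the work surface, if the arm or the gripper's body presses on something with over 40 N, if the wrist force passes 120 N, or if a joint passes its speed limit or range.

## Working session

There is one attempt and no reset: what is moved stays moved. The work goes in short steps, Python scripts to look and compute and a tool call to move; the robot and the scene stay as the last step left them, time stands still between calls to the robot, and variables do not carry over. Pictures are saved under pics/ and viewed, at most 10 in all, crops included, and the job is handed in when it is done.

Besides the shell and the picture viewer there is one more tool, called after "Emit:" as name([rows], argument=value, ...), one row to a line, values as JSON. drive_tool: Moves the arm, as the interface text tells. Its arguments: {"type":"object","properties":{"targets":{"type":"array","items":{"type":"array","items":{"type":"number"}}},"newtons":{"type":"number"}},"required":["targets"]}

```bash
ls; mkdir -p pics; cat > h.py <<'E'
import numpy as np, cv2
from workcell import read_state, grab_frame, hand_in, pinch_z
def world(f):
    """HxWx3 world points from depth"""
    K,d=f["camera_matrix"],np.array(f["dist"],float); h,w=f["depth"].shape
    u,v=np.meshgrid(np.arange(w),np.arange(h))
    n=cv2.undistortPoints(np.stack([u,v],-1).reshape(-1,1,2).astype(np.float64),K,d).reshape(h,w,2)
    z=f["depth"].astype(float); c=np.dstack([n[...,0]*z,n[...,1]*z,z])
    R=cv2.Rodrigues(np.array(f["rvec"],float))[0]
    p=(c-np.array(f["tvec"],float).ravel())@R
    p[z==0]=np.nan
    return p
E
python3 - <<'E'
from h import *
import pickle
s=read_state(); print(s, pinch_z if not callable(pinch_z) else pinch_z())
for n in("top","scene"):
    f=grab_frame(n); cv2.imwrite(f"pics/{n}0.png",f["img"]); pickle.dump(f,open(n+".pkl","wb"))
E
```

```text
pics
{'t': 0.0, 'joint_positions': array([ 1.09535111e+00,  2.59226960e-01,  2.07270548e-02,  1.33367453e+00,
       -3.45721856e-05,  1.41821852e+00]), 'joint_vel': array([-0.0021862 ,  0.00012956,  0.0009435 , -0.00248547, -0.00028128,
       -0.00184788]), 'tau': array([ 2.56191452e-03, -5.55645525e+01,  3.44532430e+01,  1.35700681e-02,
       -1.13567407e-04, -2.27683063e-05]), 'tool_pos': array([0.1743789 , 0.52132464, 0.23063361]), 'eef_rot': array([ 1.60733385e-01,  9.86997621e-01, -6.60698585e-04, -1.96391262e-04]), 'ft_force': array([-0.13387012, -0.4153244 , -0.06119428]), 'torque': array([ 0.03250392,  0.02786703, -0.02728418]), 'finger_force': 0.0, 'opening': 0.08543610148017056} 0.0187
```

View pics/top0.png

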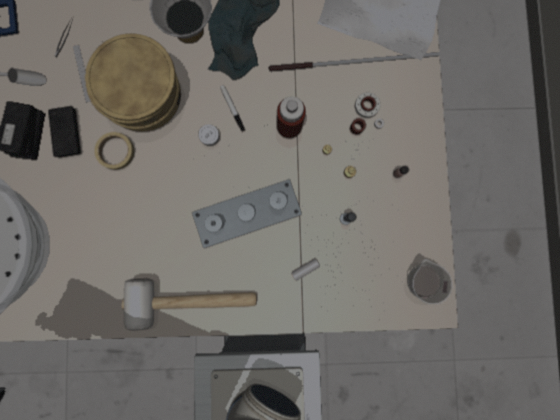

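View pics/scene0.png

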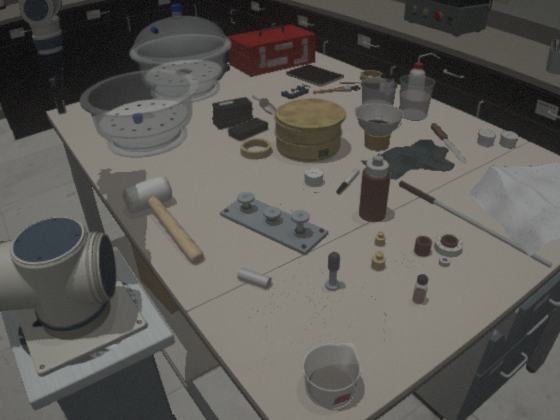

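The top view shows the jacks at about (214,223), (247,212) and (279,201), and the gauge at (348,216). In the scene view the gauge stands at (333,270), with the brass weights at (379,250) and the vial at (420,290).

```bash
python3 - <<'E'
from h import *
import pickle
f=pickle.load(open("top.pkl","rb")); P=world(f)
print("bench", np.nanmedian(P[225:240,330:340,2]), P[216,348], P[223,214],P[212,247],P[201,279])
for n,W in(("top",(180,250,190,370)),("scene",(180,300,215,350))):
    f=pickle.load(open(n+".pkl","rb")); P=world(f)[W[0]:W[1],W[2]:W[3]].reshape(-1,3)
    P=P[(P[:,2]>.032)&(P[:,2]<.12)]
    # cluster by simple grid
    lab=np.zeros(len(P),int)-1; k=0
    for i in range(len(P)):
        if lab[i]<0:
            st=[i]; lab[i]=k
            while st:
                j=st.pop(); nb=np.where((np.linalg.norm(P[:,:2]-P[j,:2],axis=1)<.01)&(lab<0))[0]; lab[nb]=k; st+=list(nb)
            k+=1
    for c in range(k):
        Q=P[lab==c]
        if len(Q)>8:
            zt=np.percentile(Q[:,2],75); T=Q[abs(Q[:,2]-zt)<.006]
            print(n,len(Q),"ztop",zt.round(4),Q[:,2].max().round(4),"mid",((T[:,:2].min(0)+T[:,:2].max(0))/2).round(4),"mean",T.mean(0).round(4),"ext",np.ptp(T[:,:2],axis=0).round(3))
E
```

```text
bench -0.00010754625963282593 [ 0.48801525 -0.23080302  0.09299732] [0.48178364 0.09514544 0.05192185] [0.50763324 0.01342212 0.04304001] [ 0.5310294  -0.06727997  0.06584102]
top 243 ztop 0.0667 0.0703 mid [ 0.5336 -0.0638] mean [ 0.5338 -0.0643  0.0657] ext [0.04  0.042]
top 235 ztop 0.0419 0.046 mid [0.5082 0.0161] mean [0.5084 0.0165 0.0408] ext [0.041 0.041]
top 101 ztop 0.091 0.095 mid [ 0.4882 -0.2403] mean [ 0.488  -0.2393  0.0898] ext [0.02  0.022]
top 244 ztop 0.0524 0.0566 mid [0.4833 0.0976] mean [0.4835 0.0976 0.0514] ext [0.042 0.04 ]
scene 168 ztop 0.0514 0.0546 mid [0.4817 0.0969] mean [0.4808 0.0948 0.0503] ext [0.043 0.046]
scene 178 ztop 0.0409 0.0437 mid [0.5069 0.015 ] mean [0.5062 0.013  0.0398] ext [0.043 0.044]
scene 223 ztop 0.0659 0.068 mid [ 0.5339 -0.0666] mean [ 0.5313 -0.0678  0.0648] ext [0.044 0.047]
scene 256 ztop 0.0857 0.0935 mid [ 0.4864 -0.2427] mean [ 0.4842 -0.2446  0.0866] ext [0.02  0.025]
```

Emit:
drive_tool([
  [0, 0, 0, 60, -55, 0, 85],
  [0, 0, 0, 110, -110, 0, 85],
  [0, 0, 0, 155, -160, 0, 85],
  [0, 0, 0, 195, -215, 0, 85],
  [0, 0, 0, 215, -270, 0, 85],
  [0, 0, 0, 235, -325, 0, 85],
  [0, 0, 0, 250, -380, 0, 85],
  [0, 0, 0, 265, -440, 0, 85],
  [0, 0, 0, 275, -500, 0, 85],
  [0, 0, 0, 285, -560, 0, 85],
  [0, 0, 0, 295, -620, 0, 85],
  [0, 0, 0, 305, -680, 0, 85],
  [0, 0, 0, 310, -730, 0, 85],
  [0, 0, 0, 313, -762, 0, 85],
  [0, 0, 0, 313, -762, 0, 85],
  [0, 0, 0, 313, -762, 0, 85],
  [0, 0, 0, 313, -762, 0, 85],
])

```text
t: 2.22
tool_pos: [0.4874, -0.2392, 0.2314]
eef_rot: [0.16, 0.987, 0.0, -0.0]
ft_force: [0.9, 0.6, -0.2]
opening: 0.0852
finger_force: 0.0
```

```bash
python3 - <<'E'
from h import *
import pickle
s=read_state(); print(s["t"],s["tool_pos"],s["eef_rot"],s["joint_positions"])
f=grab_frame("wrist"); cv2.imwrite("pics/w1.png",f["img"]); pickle.dump(f,open("w1.pkl","wb"))
P=world(f).reshape(-1,3); Q=P[(P[:,2]>.06)&(P[:,2]<.1)&(np.hypot(P[:,0]-.4875,P[:,1]+.2405)<.035)]
print(len(Q),np.nanmin(Q,0),np.nanmax(Q,0)); T=Q[Q[:,2]>.087]; print(len(T),T.mean(0),(T.min(0)+T.max(0))/2)
E
```

```text
2.225 [ 0.48742215 -0.23924682  0.23143295] [ 1.60069037e-01  9.87105820e-01  6.29597489e-05 -1.48326400e-06] [-6.10937368e-01  2.46544255e-01  5.36538847e-03  1.32967492e+00
  1.12083353e-04 -2.89416187e-01]
532 [ 0.47576406 -0.25273733  0.06018637] [ 0.50000898 -0.22847086  0.09278489]
323 [ 0.48726004 -0.24053309  0.0898572 ] [ 0.4877766  -0.24104965  0.08990163]
```

View pics/w1.png

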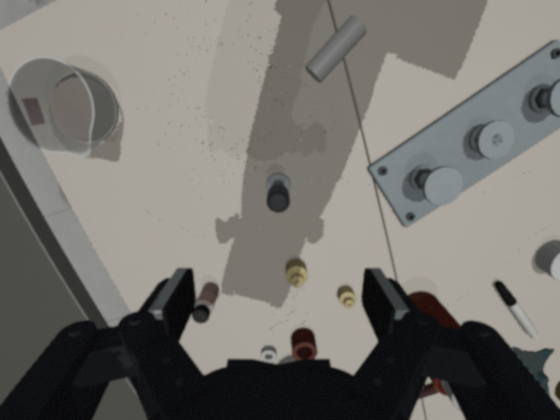

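The wrist view shows the gauge at (278,195), with the weights at (296,272) and (346,296) and the vial at (205,300) well clear. I'll descend and grip.

Emit:
drive_tool([
  [0, 0, 0, 0, -1, -50, 85],
  [0, 0, 0, 0, -1, -100, 85],
  [0, 0, 0, 0, -1, -140, 85],
  [0, 0, 0, 0, -1, -165, 85],
  [0, 0, 0, 0, -1, -178, 85],
  [0, 0, 0, 0, -1, -183, 85],
  [0, 0, 0, 0, -1, -183, 85],
  [0, 0, 0, 0, -1, -183, 20],
  [0, 0, 0, 0, -1, -183, 15],
  [0, 0, 0, 0, -1, -183, 15],
  [0, 0, 0, 0, -1, -183, 15],
  [0, 0, 0, 0, -1, -183, 15],
  [0, 0, 0, 0, -1, -183, 15],
  [0, 0, 0, 0, -1, -183, 15],
], newtons=50)

```text
t: 4.03
tool_pos: [0.4876, -0.2416, 0.0485]
eef_rot: [0.161, 0.987, -0.0, 0.0]
ft_force: [-0.4, -0.5, 4.7]
opening: 0.0232
finger_force: 49.0
```

Emit:
drive_tool([
  [0, 0, 0, 0, 0, 20, 15],
  [0, 0, 0, 0, 0, 60, 15],
  [0, 0, 0, 0, 0, 105, 15],
  [0, 0, 0, 0, 20, 130, 15],
  [0, 0, 0, 0, 60, 130, 15],
  [0, 0, 0, 0, 110, 130, 15],
  [0, 0, 0, -2, 160, 130, 15],
  [0, 0, 0, -3, 210, 130, 15],
  [0, 0, 0, -5, 260, 120, 15],
  [0, 0, 0, -5, 300, 105, 15],
  [0, 0, 0, -5, 325, 90, 15],
  [0, 0, 0, -5, 338, 75, 15],
  [0, 0, 0, -5, 338, 70, 15],
  [0, 0, 0, -5, 338, 70, 15],
  [0, 0, 0, -5, 338, 70, 15],
])

```text
t: 5.9
tool_pos: [0.4829, 0.0957, 0.1187]
eef_rot: [0.161, 0.987, 0.0, 0.0]
ft_force: [0.2, -0.6, -2.2]
opening: 0.0223
finger_force: 49.3
```

```bash
python3 - <<'E'
from h import *
import pickle
s=read_state(); print(s["t"],s["tool_pos"],s["eef_rot"],s["ft_force"],s["torque"],s["opening"])
im=[]
for n in("scene","wrist"):
    f=grab_frame(n); im.append(f["img"]); pickle.dump(f,open(n+"2.pkl","wb"))
a=cv2.resize(im[0][120:270,180:360],None,fx=2.2,fy=2.2); b=im[1][100:400,100:480]
h=max(a.shape[0],b.shape[0]); o=np.zeros((h,a.shape[1]+b.shape[1],3),np.uint8); o[:a.shape[0],:a.shape[1]]=a; o[:b.shape[0],a.shape[1]:]=b
cv2.imwrite("pics/c2.png",o)
E
```

```text
5.9 [0.48289573 0.09574704 0.11872494] [1.61325902e-01 9.86901121e-01 1.66461962e-05 3.62110816e-04] [ 0.24899893 -0.56221912 -2.17058308] [-0.02260025 -0.03551979  0.01109981] 0.022311954529267188
```

View pics/c2.png

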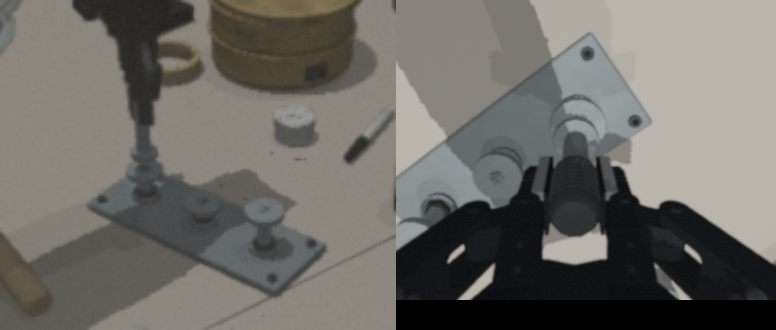

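The scene crop shows the gauge hanging upright over the left cap at (145,165). In the wrist crop the foot lies over the cap at (578,130). I'll measure the offset of the foot.

```bash
python3 - <<'E'
from h import *
import pickle
from scipy.optimize import least_squares
for n in("scene2","wrist2"):
    P=world(pickle.load(open(n+".pkl","rb"))).reshape(-1,3)
    P=P[np.hypot(P[:,0]-.483,P[:,1]-.097)<.035]
    for lo,hi in((.045,.058),(.064,.07),(.070,.074),(.0745,.0785),(.0785,.085),(.085,.095),(.095,.105),(.105,.115),(.13,.17)):
        Q=P[(P[:,2]>lo)&(P[:,2]<hi)]
        if len(Q)>6: print(n,lo,hi,len(Q),"mean",Q.mean(0).round(4),"min",Q.min(0).round(4),"max",Q.max(0).round(4))
E
```

```text
scene2 0.045 0.058 141 mean [0.4802 0.0927 0.0502] min [0.4607 0.0736 0.0454] max [0.5028 0.1174 0.0542]
scene2 0.07 0.074 12 mean [0.4779 0.0864 0.0725] min [0.4668 0.0791 0.071 ] max [0.4953 0.0977 0.0738]
scene2 0.0745 0.0785 41 mean [0.4788 0.091  0.077 ] min [0.4669 0.079  0.0745] max [0.4958 0.1099 0.0784]
scene2 0.0785 0.085 26 mean [0.4804 0.0905 0.0807] min [0.4663 0.0793 0.0786] max [0.4957 0.1046 0.0848]
scene2 0.085 0.095 21 mean [0.4801 0.0907 0.0902] min [0.473  0.0842 0.0852] max [0.4878 0.0962 0.0949]
scene2 0.095 0.105 17 mean [0.479  0.0912 0.0998] min [0.4753 0.0843 0.0961] max [0.4867 0.1    0.1046]
scene2 0.105 0.115 18 mean [0.4794 0.0897 0.1081] min [0.4738 0.0831 0.1053] max [0.487  0.0961 0.1122]
scene2 0.13 0.17 122 mean [0.4737 0.0834 0.1462] min [0.4628 0.067  0.13  ] max [0.4874 0.1269 0.1697]
wrist2 0.045 0.058 1175 mean [0.4738 0.1018 0.0511] min [0.4611 0.0763 0.0451] max [0.5009 0.1194 0.0538]
wrist2 0.07 0.074 49 mean [0.471  0.0997 0.0728] min [0.467  0.0821 0.071 ] max [0.4842 0.1117 0.074 ]
wrist2 0.0745 0.0785 736 mean [0.4781 0.0972 0.0776] min [0.467  0.0805 0.0746] max [0.4975 0.1117 0.0785]
wrist2 0.0785 0.085 256 mean [0.4782 0.0985 0.0798] min [0.4678 0.0808 0.0785] max [0.4963 0.1106 0.085 ]
wrist2 0.085 0.095 140 mean [0.4768 0.0977 0.0901] min [0.4746 0.0886 0.0851] max [0.4848 0.1037 0.095 ]
wrist2 0.095 0.105 175 mean [0.4768 0.0978 0.1002] min [0.4744 0.0887 0.095 ] max [0.4837 0.1036 0.105 ]
wrist2 0.105 0.115 165 mean [0.4764 0.0976 0.1098] min [0.4745 0.0886 0.105 ] max [0.482  0.1035 0.115 ]
wrist2 0.13 0.17 7301 mean [0.476  0.0976 0.1543] min [0.4625 0.0662 0.13  ] max [0.4976 0.132  0.17  ]
```

The gauge hangs upright, with its foot centred within about 1 mm and about 19 mm above the cap. I'll lower it gently.

Emit:
drive_tool([
  [0, 0, 0, 0, 1, -8, 15],
  [0, 0, 0, 0, 1, -14, 15],
  [0, 0, 0, 0, 1, -17, 15],
  [0, 0, 0, 0, 1, -18, 15],
  [0, 0, 0, 0, 1, -18, 15],
])

```text
t: 6.62
tool_pos: [0.4825, 0.0976, 0.1003]
eef_rot: [0.161, 0.987, 0.0, 0.0]
ft_force: [-0.3, 0.4, -1.5]
opening: 0.0228
finger_force: 49.3
```

Emit:
drive_tool([
  [0, 0, 0, 0, 0, -1, 15],
  [0, 0, 0, 0, 0, -1, 15],
])

```text
t: 6.88
tool_pos: [0.4828, 0.0977, 0.1002]
eef_rot: [0.161, 0.987, 0.0, 0.001]
ft_force: [-2.3, 1.0, 7.8]
opening: 0.0227
finger_force: 50.2
```

Emit:
drive_tool([
  [0, 0, 0, 0, 0, -1, 15],
  [0, 0, 0, 0, 0, -1, 15],
])

```text
t: 7.12
tool_pos: [0.4831, 0.0977, 0.1001]
eef_rot: [0.161, 0.987, 0.0, 0.001]
ft_force: [-5.1, 0.7, 17.7]
opening: 0.0228
finger_force: 51.2
```

Contact on the left cap is confirmed at 18 N. Next is the middle cap.

Emit:
drive_tool([
  [0, 0, 0, 0, 0, 10, 15],
  [0, 0, 0, 0, 0, 32, 15],
  [0, 0, 0, 10, -30, 32, 15],
  [0, 0, 0, 20, -65, 32, 15],
  [0, 0, 0, 25, -82, 26, 15],
  [0, 0, 0, 25, -82, 10, 15],
  [0, 0, 0, 25, -82, 0, 15],
  [0, 0, 0, 25, -82, -5, 15],
  [0, 0, 0, 25, -82, -6, 15],
  [0, 0, 0, 25, -82, -6, 15],
])

```text
t: 8.38
tool_pos: [0.5076, 0.0158, 0.0926]
eef_rot: [0.16, 0.987, 0.0, 0.0]
ft_force: [0.5, -0.9, -1.5]
opening: 0.0231
finger_force: 49.4
```

Emit:
drive_tool([
  [0, 0, 0, 0, 0, -1, 15],
  [0, 0, 0, 0, 0, -2, 15],
  [0, 0, 0, 0, 0, -2, 15],
])

```text
t: 8.75
tool_pos: [0.5075, 0.0156, 0.0903]
eef_rot: [0.161, 0.987, -0.0, 0.0]
ft_force: [0.2, -0.8, -2.3]
opening: 0.0228
finger_force: 49.4
```

Emit:
drive_tool([
  [0, 0, 0, 0, 0, -1, 15],
  [0, 0, 0, 0, 0, -1, 15],
])

```text
t: 9.0
tool_pos: [0.5076, 0.0156, 0.0896]
eef_rot: [0.161, 0.987, 0.0, 0.0]
ft_force: [-1.0, 1.2, 2.3]
opening: 0.0228
finger_force: 49.8
```

Emit:
drive_tool([
  [0, 0, 0, 0, 0, -1, 15],
  [0, 0, 0, 0, 0, -1, 15],
])

```text
t: 9.25
tool_pos: [0.5079, 0.0155, 0.0895]
eef_rot: [0.161, 0.987, 0.0, 0.001]
ft_force: [-3.2, 1.2, 13.4]
opening: 0.0228
finger_force: 50.9
```

The middle cap is touched at 13 N. Next is the right cap, which is the highest.

Emit:
drive_tool([
  [0, 0, 0, 0, 0, 15, 15],
  [0, 0, 0, 0, 0, 50, 15],
  [0, 0, 0, 3, -8, 55, 15],
  [0, 0, 0, 14, -40, 55, 15],
  [0, 0, 0, 24, -72, 55, 15],
  [0, 0, 0, 26, -81, 45, 15],
  [0, 0, 0, 26, -81, 35, 15],
  [0, 0, 0, 26, -81, 30, 15],
  [0, 0, 0, 26, -81, 29, 15],
  [0, 0, 0, 26, -81, 29, 15],
])

```text
t: 10.5
tool_pos: [0.5335, -0.0649, 0.1175]
eef_rot: [0.16, 0.987, 0.0, 0.0]
ft_force: [0.3, 0.4, -2.0]
opening: 0.0227
finger_force: 49.4
```

Emit:
drive_tool([
  [0, 0, 0, 0, 0, -1, 15],
  [0, 0, 0, 0, 0, -2, 15],
  [0, 0, 0, 0, 0, -2, 15],
])

```text
t: 10.88
tool_pos: [0.5335, -0.0654, 0.1153]
eef_rot: [0.161, 0.987, -0.0, 0.0]
ft_force: [0.3, -0.4, -2.3]
opening: 0.0227
finger_force: 49.4
```

```bash
python3 - <<'E'
from h import *
f=grab_frame("wrist"); P=world(f).reshape(-1,3)
P=P[np.hypot(P[:,0]-.5338,P[:,1]+.0652)<.035]
for lo,hi in((.055,.0675),(.069,.08),(.08,.1),(.1,.12)):
    Q=P[(P[:,2]>lo)&(P[:,2]<hi)]; print(lo,hi,len(Q),Q.mean(0).round(4),Q.min(0).round(4),Q.max(0).round(4))
cv2.imwrite("pics/w3.png",f["img"])
E
```

```text
0.055 0.0675 1132 [ 0.5264 -0.0608  0.0651] [ 0.5119 -0.086   0.0577] [ 0.5548 -0.0427  0.0672]
0.069 0.08 1014 [ 0.5284 -0.0637  0.0744] [ 0.5176 -0.0813  0.069 ] [ 0.5477 -0.0495  0.08  ]
0.08 0.1 301 [ 0.5274 -0.0634  0.0906] [ 0.5249 -0.0726  0.0802] [ 0.5347 -0.0575  0.1   ]
0.1 0.12 255 [ 0.5267 -0.0634  0.1082] [ 0.5177 -0.0801  0.1001] [ 0.5335 -0.0462  0.12  ]
```

View pics/w3.png

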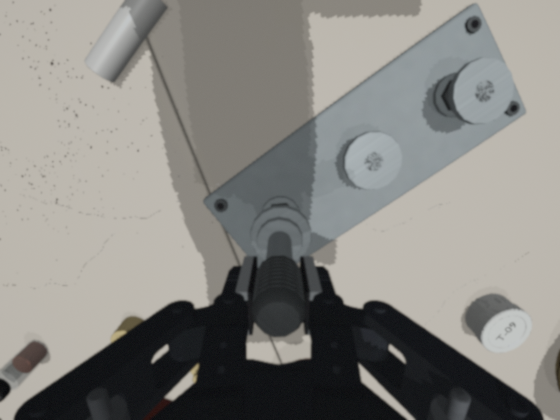

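The wrist view shows the foot, centre about (279,230), concentric with the right cap to within 1 mm. I'll lower it to contact.

Emit:
drive_tool([
  [0, 0, 0, 0, 0, -1, 15],
  [0, 0, 0, 0, 0, -1, 15],
])

```text
t: 11.18
tool_pos: [0.5336, -0.0654, 0.1144]
eef_rot: [0.161, 0.987, -0.0, 0.0]
ft_force: [-0.4, 0.5, -0.6]
opening: 0.0228
finger_force: 49.6
```

Emit:
drive_tool([
  [0, 0, 0, 0, 0, -1, 15],
  [0, 0, 0, 0, 0, -1, 15],
])

```text
t: 11.42
tool_pos: [0.5338, -0.0655, 0.1143]
eef_rot: [0.161, 0.987, -0.0, 0.001]
ft_force: [-2.3, 1.0, 8.8]
opening: 0.0229
finger_force: 50.6
```

Emit:
drive_tool([
  [0, 0, 0, 0, 0, 0.5, 15],
  [0, 0, 0, 0, 0, 0.5, 24],
  [0, 0, 0, 0, 0, 0.5, 27],
  [0, 0, 0, 0, 0, 0.5, 32],
  [0, 0, 0, 0, 0, 0.5, 45],
  [0, 0, 0, 0, 0, 0.5, 65],
  [0, 0, 0, 0, 0, 0.5, 85],
  [0, 0, 0, 0, 0, 0.5, 85],
  [0, 0, 0, 0, 0, 0.5, 85],
], newtons=20)

```text
t: 12.55
tool_pos: [0.5335, -0.0654, 0.1138]
eef_rot: [0.161, 0.987, -0.0, -0.0]
ft_force: [-0.2, -0.4, -0.0]
opening: 0.0851
finger_force: 0.0
```

```bash
python3 - <<'E'
from h import *
f=grab_frame("wrist"); P=world(f).reshape(-1,3); print(read_state()["opening"])
P=P[np.hypot(P[:,0]-.5338,P[:,1]+.0652)<.03]
for lo,hi in((.055,.0675),(.069,.08),(.08,.1),(.1,.115),(.125,.15),(.15,.165)):
    Q=P[(P[:,2]>lo)&(P[:,2]<hi)]; print(lo,hi,len(Q),Q.mean(0).round(4),Q.min(0).round(4),Q.max(0).round(4)) if len(Q) else 0
E
```

```text
0.08505991898830673
0.055 0.0675 1160 [ 0.5267 -0.0606  0.0652] [ 0.5118 -0.0861  0.0586] [ 0.5545 -0.0428  0.0674]
0.069 0.08 1012 [ 0.5286 -0.0641  0.0736] [ 0.5177 -0.0812  0.069 ] [ 0.5477 -0.0499  0.0799]
0.08 0.1 310 [ 0.5274 -0.0638  0.0906] [ 0.5253 -0.0726  0.0801] [ 0.5347 -0.0578  0.0999]
0.1 0.115 188 [ 0.5272 -0.0637  0.1051] [ 0.5251 -0.0727  0.1   ] [ 0.5331 -0.0578  0.1113]
0.125 0.15 1395 [ 0.5244 -0.0628  0.139 ] [ 0.5206 -0.0776  0.1251] [ 0.5388 -0.0533  0.15  ]
0.15 0.165 2079 [ 0.5303 -0.0648  0.1548] [ 0.5211 -0.0774  0.15  ] [ 0.543  -0.0537  0.1584]
```

The gauge stands upright and free of the fingers. I'll withdraw straight up.

Emit:
drive_tool([
  [0, 0, 0, 0, 0, 15, 85],
  [0, 0, 0, 0, 0, 45, 85],
  [0, 0, 0, 0, 0, 85, 85],
  [0, 0, 0, 0, 0, 120, 85],
  [0, 0, 0, 0, 0, 150, 85],
  [0, 0, 0, -60, 0, 150, 85],
  [0, 0, 0, -100, 0, 150, 85],
  [0, 0, 0, -100, 0, 150, 85],
  [0, 0, 0, -100, 0, 150, 85],
])

```text
t: 13.72
tool_pos: [0.434, -0.0656, 0.2648]
eef_rot: [0.161, 0.987, -0.0, 0.001]
ft_force: [0.6, 0.7, -0.6]
opening: 0.0844
finger_force: 0.0
```

```bash
python3 - <<'E'
from h import *
f=grab_frame("scene"); cv2.imwrite("pics/s4.png",cv2.resize(f["img"][120:270,180:380],None,fx=3,fy=3))
E
```

```text
(no output)
```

View pics/s4.png

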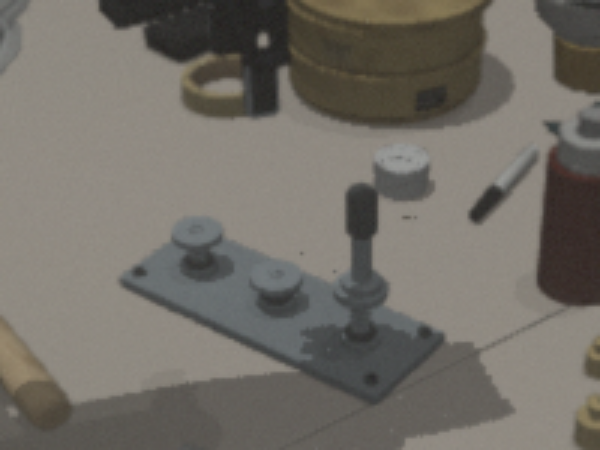

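The gauge stands upright on the right, highest cap at (360,280), and the gripper is clear of it.

```bash
python3 -c "
from workcell import hand_in; print(hand_in())"
```

```text
the job is handed in; nothing more can be done
None
```

I touched the gauge's foot down on the left, middle and right jack caps in that order, left it standing upright within about 1 mm of the centre of the right (highest) cap, and handed the job in at about 14 s.

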